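# Open both doors of the supply cupboard

### The job

Open up the grey supply cupboard: swing the active (right) door wide open first, then push the red knob of the flush bolt on the passive (left) door right down and swing that door wide open too. Leave both doors standing about square to the cupboard or further, with the bolt down, and do not disturb the upturned bowl, label roll, stapler and tape stand.

Things in the scene. Friction and masses are not known exactly. Their poses are not given: they have to be found in the camera images.
- cupboard: grey steel supply cupboard, fixed, 420 mm wide (y), 200 deep (x), 310 high; origin at the centre of its underside, x axis from its front to its back; its front plane (x = -100 mm) faces the robot. Roof underside 295 mm up, overhanging the front plane by 12 mm. Doors lie before the front plane, 65 to 280 mm above the table. A fixed bowl stack is on the roof; fixed stock up to 280 mm high lines both table sides
- active_hinge (a point): point on the upright hinge axis of the active door (on the cupboard's own -y side, the robot's right), 180 mm above the table, in the front plane. Fixed; its axes are those of the cupboard
- active_handle (a point): middle of the upright black bar handle of the active door, 180 mm above the table; bar 10 mm thick, 100 mm long (130 to 230 mm up), its axis 35 mm off the door's front sheet. With the door shut it lies 85 mm before the front plane and 180 mm sideways from the hinge axis; it moves with the door, whose outward face looks along the point's own -x axis
- active_door (a joint): opening angle of the active door, rad: 0 shut, 1.6 fully open; seen from above it opens counter-clockwise, towards the robot and to the right. The door is a 50 mm deep pan; its front sheet is 250 mm wide from the hinge and its last 50 mm overlap the passive door and cover the bolt. Stiff hinge (about 0.15 Nm): stays where it is left
- passive_hinge (a point): point on the upright hinge axis of the passive door (cupboard's own +y side, the robot's left), 180 mm above the table, in the front plane, 400 mm from the other hinge. Fixed; its axes are those of the cupboard
- passive_handle (a point): middle of the upright black bar handle of the passive door, 180 mm above the table; bar 10 mm thick, 100 mm long (130 to 230 mm up), its axis 40 mm off the door's face. With the door shut it lies 54 mm before the front plane and 100 mm sideways from the hinge axis; it moves with the door, whose outward face looks along the point's own -x axis
- passive_door (a joint): opening angle of the passive door, rad: 0 shut, 1.6 fully open; seen from above it opens clockwise, towards the robot and to the left. Flat panel, 198 mm wide, face 14 mm before the front plane. While the bolt is up in its keeper or the active door covers it, it cannot open. Stiff hinge (about 0.15 Nm): stays where it is left
- bolt_knob (a point): centre of the top face of the red knob of the flush bolt on the passive door, 23 mm from that door's free edge. The knob is a block 26 mm wide (y), 14 mm high, reaching from 16 to 42 mm before the cupboard's front plane; its top is 212 mm above the table with the bolt up, 83 mm under the roof. The active door's front sheet covers it from the front until that door is open; the point's axes are those of the passive door
- bolt (a joint): how far the bolt is drawn down, m: 0 up, its rod (inside the door) in the keeper under the roof, 0.025 fully down; free of the keeper from 0.011. Slides straight down along the door, about 3 N of friction, stays where it is left
- upturned_bowl: bystander, loose: one upturned brown bowl with a red and white label, 150 mm wide, 40 mm high, on the table between robot and cupboard; the doors (lower edge 65 mm up) pass over it; origin at the centre of its underside
- label_roll: bystander, loose: white roll of labels lying flat, 110 mm wide, 45 mm high, on the table between robot and cupboard; the doors pass over it; origin at the centre of its underside
- stapler: bystander, loose: blue stapler, 140 x 36 x 42 mm, on the table; origin at the centre of its underside
- tape_stand: bystander, loose: black tape stand with a yellow roll, 150 x 60 x 86 mm, on the table; origin at the centre of its underside

How it is judged:
On the way, in this order (a step that is already met when the one before it is completed fails the run):
1. the active door is swung open (past 1.0 rad) while the passive door is still shut and bolted (value of joint active_door above 1 rad and value of joint passive_door below 0.1 rad and value of joint bolt below 0.008 m), for 0.2 s.
2. the bolt is pushed right down (past 20 mm) while the passive door is still shut (value of joint bolt above 0.02 m and value of joint passive_door below 0.1 rad and value of joint active_door above 0.8 rad), for 0.2 s.
3. the passive door is swung open (past 1.0 rad) (value of joint passive_door above 1 rad), for 0.2 s.
At the end, for the whole second after the job is handed in: Both doors stand open by more than 1.25 rad (72 degrees), at rest, and the bolt is down by more than 18 mm (value of joint each of active_door, passive_door above 1.25 rad and value of joint bolt above 0.018 m and velocity of joint active_door between -0.05 and 0.05 rad/s and velocity of joint passive_door between -0.05 and 0.05 rad/s); the robot touches nothing.
It fails at once if the upturned bowl is moved more than 30 mm or tipped over (distance of upturned_bowl from where it was at the start of the episode above 0.03 m or angle between upturned_bowl's own z axis and vertical above 0.5 rad).
It fails at once if the label roll, stapler or tape stand is moved more than 30 mm or tipped over (distance of any of label_roll, stapler, tape_stand from where it was at the start of the episode above 0.03 m or angle between any of label_roll, stapler, tape_stand's own z axis and vertical above 0.5 rad).
It also fails if it takes over 72 s, if anything falls off the work surface, if the arm or the gripper's body presses on something with over 40 N, if the wrist force passes 120 N, or if a joint passes its speed limit or range.

### The arm

A 6-joint arm with a two-finger parallel gripper is mounted at the origin on the work surface. World frame = base frame: x ahead of the robot, y to its left, z up, the work surface at z = 0. Lengths are in m, angles in rad, forces in N, time in s.
With the tool pointing down it reaches from about 0.375 to 0.925 m from the base axis. Payload 5.7 kg.
Tool frame: the origin (TCP) lies midway between the tips of the shut fingers; the grasp point (between the pads) lies 19 mm behind it; x points along the fingers, y is the direction in which the jaws open and shut, and the axes are right-handed (so a half turn about x gives the same grasp; the last joint's range is limited). The gripper opens to 85 mm and grips with 20 to 120 N. Pads are 22 mm wide; open, the fingers measure 114 mm over their backs; the gripper's body (76 mm by 85 mm) begins 54 mm behind the grasp point. The pads swing forward as they close: fully open they stand 13 mm farther back than shut.
Start: joints at [-1.401, 0.359, 1.51, -0, 1.272, -0.115], TCP at [0.169, -0.576, 0.231] pointing down, gripper open.
Joint ranges: [-2.97, 2.97], [-1.01, 2.36], [0.21, 2.38], [-0.96, 4.11], [0.2, 2.71], [-2.98, 2.98]. Speed limits (rad/s): [2.39, 2.39, 3.14, 3.14, 3.14, 3.14].

### API

Orientations are given as a unit quaternion [w, x, y, z].
In Python, from rig import env gives the robot as it stands. The module is installed in compiled form; this text tells all that it offers.
- The arm moves only by the tool move_arm, never from a script. Its argument "moves" is a list of rows, each an object with "slide": the shift along the tool's x, y, z in m, a list of three; "rot": the turn, a rotation vector about the tool's x, y, z in degrees, a list of three; "jaw": the opening, from 0 (shut) to 1 (fully open). A call has 1 to 8 rows; each row is the pose to reach, as a shift and turn from the pose commanded when the call began, along the tool's axes at that moment; what a row does not reach only later rows make up. A row lasts 1/10 s, in which the tool goes at most 50 mm and 8.59 degrees, less where a joint would pass 70% of its speed; a pose out of reach is approached as far as the arm can. A call with a gripper value outside its range is refused whole. The fingers move at their own pace and stop on an object; the grip force is fixed at half the most. Time passes only in rows, so rows that repeat a pose let the fingers close. It gives the time, the measured TCP pose, the force and the opening at its end, in the units of the state.
- env.get_state(): the state, without advancing time (a new reading comes with each control period).
- env.read_camera(name): name is "scene" or "top"; returns the picture (480x640x3 uint8, blue, green, red); there is no depth.
- env.camera_info(name): a dict with "vfov" (degrees; the focal length in pixels is half the picture's height over the tangent of half this angle, whatever the lens; pixels are square), "cx", "cy" (the principal point, pixels), "R" (3x3) and "t" (3): a world point X has camera coordinates R X + t. Camera axes: x right, y down, z forward; pixel columns grow to the right and rows downward; lengths in m; the calibration is good to about 2 mm. A picture is of the moment at which its call begins. camera_info takes no time and is no camera call.
- env.job_done(): hands the job in, once; it reports no verdict.
The state is a dict: "t": time; "joints": joint angles; "joint_vel": joint speeds; "joint_torque": joint torques, N m; "tool_pos": TCP position; "tool_rot": TCP orientation; "force": force on the tool from outside, world axes, zero at the start; "moment": the same for the moment, N m; "finger_gap": opening from 0.0 (shut) to 1.0 (fully open).
Only numpy, scipy, OpenCV 4.12 (cv2) and the standard library are available. Lean on these libraries where they do the work, as an engineer would, in place of code of your own. Each camera call takes 0.05 s, during which the arm holds its last target.

## Working session

There is one attempt and no reset: what is moved stays moved. The work goes in short steps, Python scripts to look and compute and a tool call to move; the robot and the scene stay as the last step left them, time stands still between calls to the robot, and variables do not carry over. Pictures are saved under pics/ and viewed, and the job is handed in when it is done.

Besides the shell and the picture viewer there is one more tool, called after "Call:" by a JSON object that holds its "api" and its "payload", one argument or row to a line. move_arm: Moves the arm, as the interface text tells. Its arguments: {"type":"object","properties":{"moves":{"type":"array","items":{"type":"object","properties":{"slide":{"type":"array","items":{"type":"number"}},"rot":{"type":"array","items":{"type":"number"}},"jaw":{"type":"number"}}}}},"required":["moves"]}

```bash
mkdir -p pics; python3 - <<'E'
from rig import env
import cv2
print(env.get_state())
for n in("scene","top"):
    print(n,env.camera_info(n)); cv2.imwrite(f"pics/{n}0.png",env.read_camera(n))
E
```

```text
{'t': 0.0, 'joints': array([-1.40111132e+00,  3.59480065e-01,  1.51147905e+00,  1.86631799e-05,
        1.27247831e+00, -1.15126743e-01]), 'joint_vel': array([-0.00137049, -0.00082325,  0.00053866, -0.00056407,  0.00242239,
       -0.0003075 ]), 'joint_torque': array([ 3.82997014e-04, -5.27629638e+01, -2.78618270e+01, -3.49691391e-04,
        1.29631354e-02,  3.54649490e-05]), 'tool_pos': array([ 0.16845118, -0.57514157,  0.23045069]), 'tool_rot': array([-0.09970204, -0.69993752, -0.10100635,  0.69996049]), 'force': array([-0.53630859, -0.54195108,  0.03773734]), 'moment': array([0.01464561, 0.02316554, 0.02580828]), 'finger_gap': 0.9968165518147957}
scene {'vfov': 56.37318807149833, 'cx': 325.94714132066855, 'cy': 234.5836810013466, 'R': array([[-0.97823902, -0.2069854 , -0.01433389],
       [-0.16245052,  0.80707278, -0.56766482],
       [ 0.12906682, -0.55298333, -0.82313498]]), 't': array([0.58560812, 0.17836893, 1.04777244])}
top {'vfov': 53.361084326398625, 'cx': 314.54623979608937, 'cy': 248.64510064221986, 'R': array([[ 0.00655695, -0.99994744,  0.00788197],
       [-0.99872996, -0.00694231, -0.04990255],
       [ 0.04995465, -0.00754475, -0.99872299]]), 't': array([-0.0196588 ,  0.57380307,  1.26316832])}
```

View pics/scene0.png

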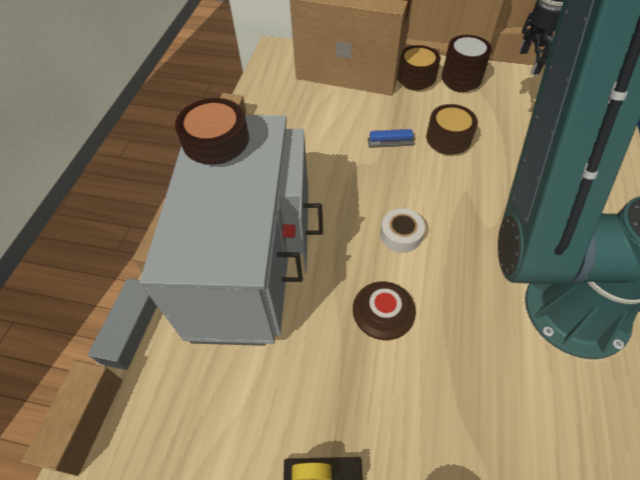

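View pics/top0.png

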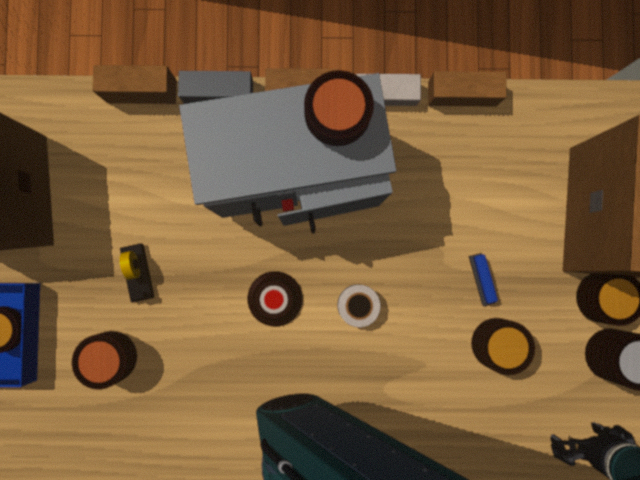

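Top picture: the roof corners are at about (181,103), (380,75), (395,172) and (197,204). The active handle is at (311,222), the passive handle at (257,213) and the knob at (288,204). I'll zoom in to refine these.

```bash
python3 - <<'E'
import cv2
a=cv2.imread("pics/top0.png")[60:240,170:410]; cv2.imwrite("pics/topz.png",cv2.resize(a,None,fx=3.3,fy=3.3,interpolation=cv2.INTER_CUBIC))
a=cv2.imread("pics/scene0.png")[100:350,130:350]; cv2.imwrite("pics/scz.png",cv2.resize(a,None,fx=2.4,fy=2.4,interpolation=cv2.INTER_CUBIC))
E
```

```text
(no output)
```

View pics/topz.png

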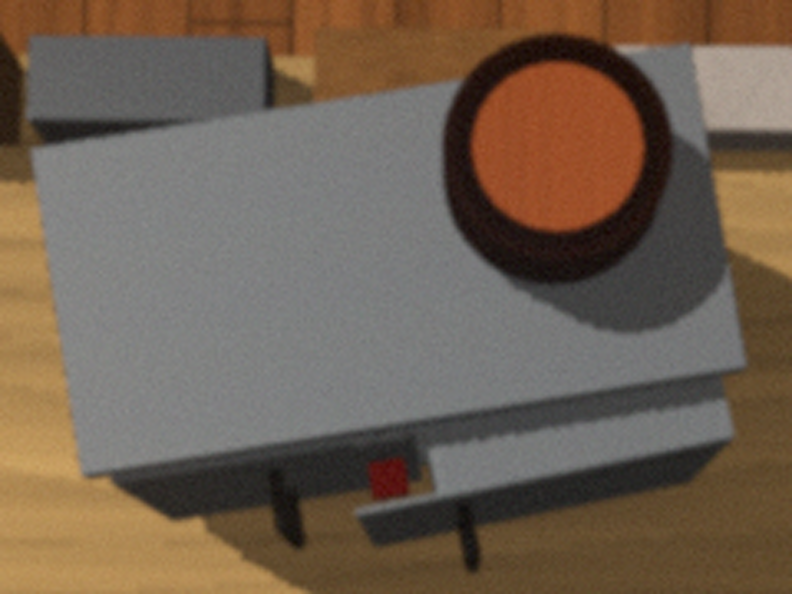

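View pics/scz.png

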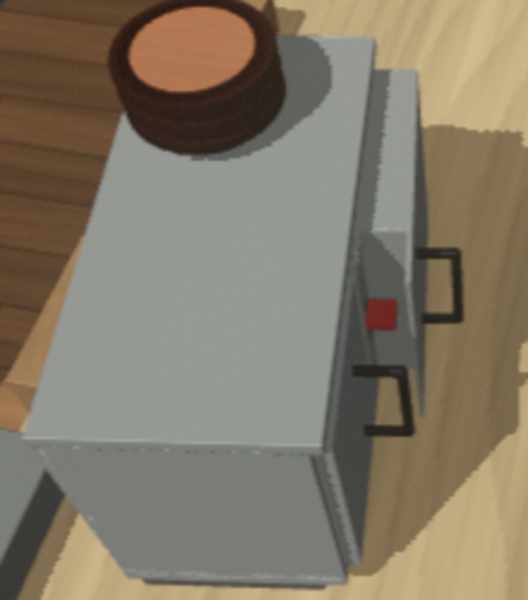

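```bash
cat > h.py <<'E'
import numpy as np
from scipy.optimize import least_squares
from scipy.spatial.transform import Rotation as Rn
from rig import env
I={n:env.camera_info(n) for n in("scene","top")}
def proj(n,X):
    i=I[n]; f=240/np.tan(np.radians(i["vfov"]/2)); c=np.array(i["R"])@np.asarray(X,float)+i["t"]
    return np.array([i["cx"]+f*c[0]/c[2], i["cy"]+f*c[1]/c[2]])
def unproj(n,px,z):
    i=I[n]; f=240/np.tan(np.radians(i["vfov"]/2)); R=np.array(i["R"])
    d=R.T@np.array([(px[0]-i["cx"])/f,(px[1]-i["cy"])/f,1]); C=-R.T@i["t"]
    return C+d*(z-C[2])/d[2]
E
python3 - <<'E'
from h import *
obs=[("top",(195.5,204.2),(-.112,.21)),("top",(395.8,171.8),(-.112,-.21)),("top",(379.7,73.9),(.1,-.21)),("top",(179.7,105.2),(.1,.21)),
("scene",(264.2,285.8),(-.112,.21)),("scene",(285.4,115.8),(-.112,-.21)),("scene",(140,282),(.1,.21))]
def W(p,l,z):
    c,s=np.cos(p[2]),np.sin(p[2]); return np.array([p[0]+c*l[0]-s*l[1],p[1]+s*l[0]+c*l[1],z])
def r(p,ob): return np.concatenate([proj(n,W(p,l,.31))-px for n,px,l in ob])
for ob in(obs[:4],obs[4:],obs):
    s=least_squares(r,[.75,.05,0],args=(ob,)); print(s.x.round(4),s.fun.round(1))
p=s.x
for nm,l in dict(ah=(-.1,-.2),handA=(-.185,-.02),ph=(-.1,.2),handP=(-.154,.1),knob=(-.129,.025)).items():
    X=W(p,l,.18 if nm!="knob" else .212); print(nm,X.round(3),proj("top",X).round(),proj("scene",X).round())
for nm,px,z in(("bowl",(274,299),.04),("roll",(359,306),.045),("stapler",(484,280),.04),("tape",(136,274),.06)): print(nm,unproj("top",px,z).round(3))
E
```

```text
[0.7939 0.0442 0.1685] [-0.   0.4  0.3  0.6 -0.8 -0.5  0.6 -0.5]
[0.7965 0.0453 0.1754] [ 0.4 -0.6  0.3  0.2 -0.7  0.4]
[0.795  0.0447 0.1699] [-0.2  0.   0.1 -0.1 -1.1 -1.1  0.3 -0.9  0.7 -0.4  1.6  0.3 -0.2 -0.1]
ah [ 0.73  -0.169  0.18 ] [381. 179.] [286. 161.]
handA [ 0.616 -0.006  0.18 ] [311. 227.] [318. 221.]
ph [0.663 0.225 0.18 ] [212. 206.] [268. 313.]
handP [0.626 0.117 0.18 ] [258. 222.] [300. 268.]
knob [0.664 0.048 0.212] [288. 205.] [289. 229.]
bowl [0.441 0.089 0.04 ]
roll [ 0.424 -0.132  0.045]
stapler [ 0.493 -0.46   0.04 ]
tape [0.503 0.442 0.06 ]
```

```bash
cat >> h.py <<'E'
P=(0.795,0.0447,0.170)
def cw(x,y,z):
    c,s=np.cos(P[2]),np.sin(P[2]); return np.array([P[0]+c*x-s*y,P[1]+s*x+c*y,z])
def cur():
    s=env.get_state(); w,x,y,z=s["tool_rot"]; return s["tool_pos"],Rn.from_quat([x,y,z,w])
def ori(yaw,tilt,sgn):  # yaw: world heading of inward dir; tilt deg from vertical; jaws horizontal
    t=np.radians(tilt); i=np.array([np.cos(yaw),np.sin(yaw),0])
    X=np.sin(t)*i-np.cos(t)*np.array([0,0,1]); Y=sgn*np.array([-np.sin(yaw),np.cos(yaw),0])
    return Rn.from_matrix(np.c_[X,Y,np.cross(X,Y)])
def go(p,R,ref=None):
    p0,R0=ref or cur()
    return (R0.inv().apply(p-p0)*1000).round(1).tolist(), np.degrees((R0.inv()*R).as_rotvec()).round(1).tolist()
E
python3 - <<'E'
from h import *
p,R=cur(); print(R.as_matrix().round(3))
for s in(1,-1):
  o=ori(P[2],20,s); T=cw(-.185,-.02,.33); print(s,go(T,o), T)
E
```

```text
[[-0.     0.281 -0.96 ]
 [ 0.002 -0.96  -0.281]
 [-1.    -0.002 -0.   ]]
1 ([-98.7, -420.4, -589.4], [-170.9, -1.9, 30.1]) [ 0.61605047 -0.00631043  0.33      ]
-1 ([-98.7, -420.4, -589.4], [6.5, 20.0, 1.2]) [ 0.61605047 -0.00631043  0.33      ]
```

Call:
{"api": "move_arm", "payload": {
  "moves": [
    {"slide": [-0.15,0,0],"rot": [0,0,0],"jaw": 1},
    {"slide": [-0.15,0,0],"rot": [0,0,0],"jaw": 1},
    {"slide": [-0.15,0,0],"rot": [0,0,0],"jaw": 1},
    {"slide": [-0.15,-0.42,-0.589],"rot": [0,0,0],"jaw": 1},
    {"slide": [-0.15,-0.42,-0.589],"rot": [0,0,0],"jaw": 1},
    {"slide": [-0.15,-0.42,-0.589],"rot": [0,0,0],"jaw": 1},
    {"slide": [-0.15,-0.42,-0.589],"rot": [0,0,0],"jaw": 1},
    {"slide": [-0.15,-0.42,-0.589],"rot": [0,0,0],"jaw": 1}
  ]
}}

```text
t: 0.9
tool_pos: [0.3238, -0.3774, 0.381]
tool_rot: [-0.1, -0.7, -0.1, 0.7]
force: [1.1, -1.5, -0.4]
finger_gap: 0.998
```

```bash
python3 - <<'E'
from h import *
print(cur()[0], go(cw(-.195,-.02,.36),ori(P[2],20,-1)),env.get_state()['joints'])
E
```

```text
[ 0.32379696 -0.37741223  0.38098575] ([21.2, -275.4, -374.7], [6.5, 20.0, 1.2]) [-1.00085428e+00  1.00644474e-01  1.49008909e+00  1.87260639e-04
  1.55141215e+00  2.85671457e-01]
```

Call:
{"api": "move_arm", "payload": {
  "moves": [
    {"slide": [0,-0.275,-0.375],"rot": [0,0,0],"jaw": 1},
    {"slide": [0,-0.275,-0.375],"rot": [0,0,0],"jaw": 1},
    {"slide": [0,-0.275,-0.375],"rot": [0,0,0],"jaw": 1},
    {"slide": [0,-0.275,-0.375],"rot": [0,0,0],"jaw": 1},
    {"slide": [0,-0.275,-0.375],"rot": [0,0,0],"jaw": 1},
    {"slide": [0,-0.275,-0.375],"rot": [6.5,20,1.2],"jaw": 1},
    {"slide": [0,-0.275,-0.375],"rot": [6.5,20,1.2],"jaw": 1},
    {"slide": [0,-0.275,-0.375],"rot": [6.5,20,1.2],"jaw": 1}
  ]
}}

```text
t: 1.7
tool_pos: [0.5656, -0.06, 0.381]
tool_rot: [0.048, 0.817, 0.069, -0.57]
force: [1.1, -0.3, 0.4]
finger_gap: 1.002
```

```bash
python3 - <<'E'
from h import *
import cv2
cv2.imwrite("pics/a1.png",np.vstack([env.read_camera("scene")[100:350,100:500],env.read_camera("top")[60:310,100:500]]))
print(cur()[0], go(cw(-.195,-.02,.36),ori(P[2],20,-1)),env.get_state()['joints'])
E
```

```text
[ 0.56623165 -0.05711661  0.38065431] ([35.9, -41.4, -37.8], [0.1, -0.1, 0.2]) [-0.33436019  0.03068951  1.62061569  0.18320056  1.18722876  1.02078092]
```

View pics/a1.png

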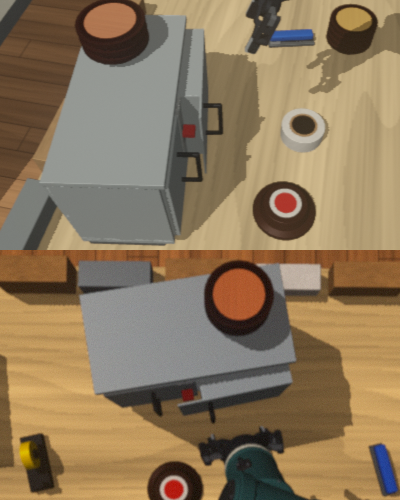

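```bash
python3 - <<'E'
from h import *
print(proj("top",cur()[0]),proj("scene",cur()[0]))
o=ori(P[2],20,-1)
print(go(cw(-.1785,-.02,.30),o),go(cw(-.1785,-.02,.195),o))
E
```

```text
[337.68299246 243.24510798] [346.26283333 140.75717913]
([97.9, -41.3, -32.6], [0.1, -0.1, 0.2]) ([196.5, -41.0, 3.5], [0.1, -0.1, 0.2])
```

The gripper's tip lands where its pose projects in both pictures. I'll lower it over the active handle and close.

Call:
{"api": "move_arm", "payload": {
  "moves": [
    {"slide": [0.06,-0.041,-0.045],"rot": [0,0,0],"jaw": 1},
    {"slide": [0.098,-0.041,-0.033],"rot": [0,0,0],"jaw": 1},
    {"slide": [0.098,-0.041,-0.033],"rot": [0,0,0],"jaw": 1},
    {"slide": [0.13,-0.041,-0.021],"rot": [0,0,0],"jaw": 1},
    {"slide": [0.165,-0.041,-0.008],"rot": [0,0,0],"jaw": 1},
    {"slide": [0.1965,-0.041,0.0035],"rot": [0,0,0],"jaw": 1},
    {"slide": [0.1965,-0.041,0.0035],"rot": [0,0,0],"jaw": 1}
  ]
}}

```text
t: 2.5
tool_pos: [0.618, -0.0102, 0.1898]
tool_rot: [0.048, 0.813, 0.07, -0.576]
force: [-1.6, 1.1, -0.1]
finger_gap: 1.001
```

```bash
python3 - <<'E'
from h import *
import cv2
cv2.imwrite("pics/a2.png",cv2.resize(np.vstack([env.read_camera("scene")[150:300,200:400],env.read_camera("top")[140:290,220:420]]),None,fx=2,fy=2))
print(cur()[0], cw(-.1785,-.02,.195),env.get_state()['force'])
E
```

```text
[ 0.62221447 -0.01088186  0.19526392] [ 0.62245677 -0.00521074  0.195     ] [-0.85302846  0.91254606  0.05964812]
```

View pics/a2.png

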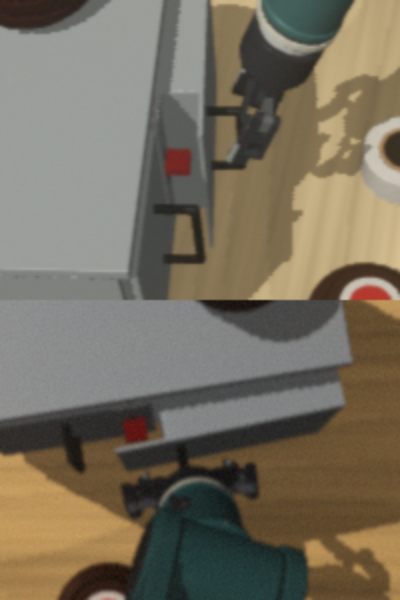

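The handle post at (182,455) in the zoomed picture lies between the two fingers. I'll shift 5 mm to centre it and close.

Call:
{"api": "move_arm", "payload": {
  "moves": [
    {"slide": [0,-0.005,0],"rot": [0,0,0],"jaw": 1},
    {"slide": [0,-0.005,0],"rot": [0,0,0],"jaw": 0},
    {"slide": [0,-0.005,0],"rot": [0,0,0],"jaw": 0},
    {"slide": [0,-0.005,0],"rot": [0,0,0],"jaw": 0},
    {"slide": [0,-0.005,0],"rot": [0,0,0],"jaw": 0},
    {"slide": [0,-0.005,0],"rot": [0,0,0],"jaw": 0},
    {"slide": [0,-0.005,0],"rot": [0,0,0],"jaw": 0},
    {"slide": [0,-0.005,0],"rot": [0,0,0],"jaw": 0}
  ]
}}

```text
t: 3.4
tool_pos: [0.6238, -0.0075, 0.1964]
tool_rot: [0.05, 0.817, 0.068, -0.57]
force: [4.3, -5.9, -2.5]
finger_gap: 0.104
```

```bash
cat >> h.py <<'E'
def arc(hinge,angs):
    p,R=cur()
    for a in angs:
        r=Rn.from_euler('z',a,degrees=True); q=hinge+r.apply(p-hinge)
        s,v=go(q,r*R); print([round(x/1000,4) for x in s],v)
E
python3 - <<'E'
from h import *
s=env.get_state();print(cur()[0],s['force'],s['finger_gap'])
arc(cw(-.1,-.2,.18),range(5,41,5))
E
```

```text
[ 0.6237534  -0.00753898  0.19644992] [ 4.25471182 -5.88686689 -2.50335719] 0.10369778434295977
[-0.0052, 0.0075, 0.0142] [-4.7, 0.0, -1.7]
[-0.0102, 0.0162, 0.0278] [-9.4, 0.0, -3.5]
[-0.0149, 0.0262, 0.0406] [-14.1, 0.1, -5.2]
[-0.0192, 0.0373, 0.0526] [-18.8, 0.1, -6.9]
[-0.0232, 0.0495, 0.0636] [-23.5, 0.1, -8.6]
[-0.0268, 0.0626, 0.0736] [-28.1, 0.1, -10.4]
[-0.03, 0.0767, 0.0824] [-32.8, 0.2, -12.1]
[-0.0328, 0.0915, 0.0901] [-37.5, 0.2, -13.8]
```

The opening of 0.10 matches the 10 mm bar, so it's gripped. I'll swing the first 40 degrees.

Call:
{"api": "move_arm", "payload": {
  "moves": [
    {"slide": [-0.005,0.0075,0.014],"rot": [-4.7,0,-1.7],"jaw": 0},
    {"slide": [-0.01,0.016,0.028],"rot": [-9.4,0,-3.5],"jaw": 0},
    {"slide": [-0.015,0.026,0.0405],"rot": [-14.1,0,-5.2],"jaw": 0},
    {"slide": [-0.019,0.037,0.0525],"rot": [-18.8,0,-6.9],"jaw": 0},
    {"slide": [-0.023,0.0495,0.0635],"rot": [-23.5,0,-8.6],"jaw": 0},
    {"slide": [-0.027,0.0625,0.0735],"rot": [-28.1,0,-10.4],"jaw": 0},
    {"slide": [-0.03,0.0765,0.0825],"rot": [-32.8,0,-12.1],"jaw": 0},
    {"slide": [-0.033,0.0915,0.09],"rot": [-37.5,0,-13.8],"jaw": 0}
  ]
}}

```text
t: 4.2
tool_pos: [0.5453, -0.1148, 0.1965]
tool_rot: [0.243, 0.744, 0.343, -0.519]
force: [14.8, -1.8, -11.4]
finger_gap: 0.103
```

```bash
python3 - <<'E'
from h import *
import cv2
cv2.imwrite("pics/a3.png",np.vstack([env.read_camera("scene")[100:350,150:550],env.read_camera("top")[60:310,150:550]]))
s=env.get_state();print(cur()[0],s['force'],s['finger_gap'],s['joints'])
d=cur()[0]-cw(-.1,-.2,.18); print(np.hypot(d[0],d[1]),np.hypot(.18,.0785))
arc(cw(-.1,-.2,.18),range(5,56,5))
E
```

```text
[ 0.54502887 -0.11604985  0.19643839] [ 6.3912674  -1.59860048 -2.96837322] 0.10104750077366331 [-0.56794283  0.29117834  1.7765653   0.40032252  1.05624419 -0.05988155]
0.19276037807102683 0.19637273232299846
[-0.0051, 0.0076, 0.0141] [-4.7, 0.0, -1.7]
[-0.01, 0.0165, 0.0275] [-9.4, 0.0, -3.4]
[-0.0146, 0.0265, 0.0402] [-14.1, 0.1, -5.1]
[-0.0188, 0.0378, 0.052] [-18.8, 0.1, -6.9]
[-0.0227, 0.05, 0.0628] [-23.5, 0.1, -8.6]
[-0.0262, 0.0632, 0.0726] [-28.2, 0.1, -10.3]
[-0.0293, 0.0773, 0.0812] [-32.9, 0.1, -12.0]
[-0.032, 0.0921, 0.0887] [-37.6, 0.2, -13.7]
[-0.0342, 0.1076, 0.095] [-42.3, 0.2, -15.4]
[-0.036, 0.1236, 0.0999] [-47.0, 0.2, -17.1]
[-0.0372, 0.1399, 0.1035] [-51.7, 0.2, -18.9]
```

View pics/a3.png

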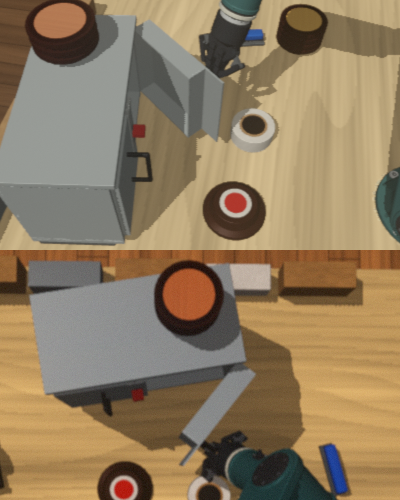

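The door stands about 40 degrees open and the bystanders are untouched. I'll continue.

Call:
{"api": "move_arm", "payload": {
  "moves": [
    {"slide": [-0.005,0.0075,0.014],"rot": [-4.7,0,-1.7],"jaw": 0},
    {"slide": [-0.01,0.0165,0.0275],"rot": [-9.4,0,-3.4],"jaw": 0},
    {"slide": [-0.0145,0.0265,0.04],"rot": [-14.1,0,-5.1],"jaw": 0},
    {"slide": [-0.019,0.038,0.052],"rot": [-18.8,0,-6.9],"jaw": 0},
    {"slide": [-0.0225,0.05,0.063],"rot": [-23.5,0,-8.6],"jaw": 0},
    {"slide": [-0.026,0.063,0.0725],"rot": [-28.2,0,-10.3],"jaw": 0},
    {"slide": [-0.0295,0.0775,0.081],"rot": [-32.9,0,-12],"jaw": 0},
    {"slide": [-0.032,0.092,0.0885],"rot": [-37.6,0,-13.7],"jaw": 0}
  ]
}}

```text
t: 5.1
tool_pos: [0.5524, -0.2441, 0.1964]
tool_rot: [0.405, 0.58, 0.579, -0.406]
force: [-0.1, -0.7, 8.5]
finger_gap: 0.103
```

```bash
python3 - <<'E'
from h import *
import cv2
cv2.imwrite("pics/a4.png",np.vstack([env.read_camera("scene")[100:350,150:550],env.read_camera("top")[60:310,150:550]]))
s=env.get_state();print(cur()[0],s['force'],s['finger_gap'],s['joints'])
d=cur()[0]-cw(-.1,-.2,.18); a=np.arctan2(d[1],d[0])-P[2]-np.arctan2(.18,-.0785); print(np.degrees(a)%360)
arc(cw(-.1,-.2,.18),range(3,16,3))
E
```

```text
[ 0.55348067 -0.24630418  0.19635788] [-4.08229977 -3.30398066  8.79240811] 0.10174008405682881 [-0.69748221  0.50376365  1.41925061  0.26755823  1.44973954 -0.75747477]
80.22314226817758
[-0.0031, 0.0043, 0.0086] [-2.8, 0.0, -1.0]
[-0.0061, 0.0091, 0.017] [-5.6, 0.0, -2.0]
[-0.0091, 0.0143, 0.0251] [-8.5, 0.0, -3.1]
[-0.0119, 0.02, 0.0329] [-11.3, 0.0, -4.1]
[-0.0146, 0.0261, 0.0405] [-14.1, 0.0, -5.1]
```

View pics/a4.png

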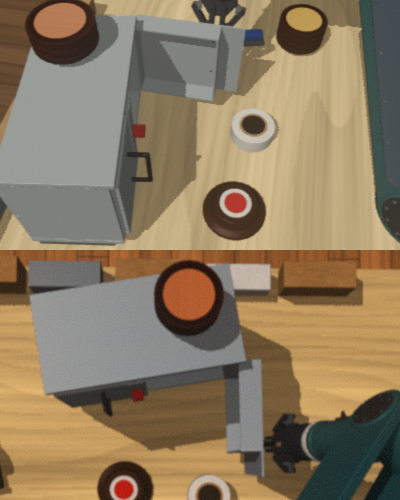

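The door is at about 80 degrees. I'll go 6 more, then release and back off along the fingers.

Call:
{"api": "move_arm", "payload": {
  "moves": [
    {"slide": [-0.003,0.0045,0.0085],"rot": [-2.8,0,-1],"jaw": 0},
    {"slide": [-0.006,0.009,0.017],"rot": [-5.6,0,-2],"jaw": 0},
    {"slide": [-0.006,0.009,0.017],"rot": [-5.6,0,-2],"jaw": 0},
    {"slide": [-0.006,0.009,0.017],"rot": [-5.6,0,-2],"jaw": 0.6},
    {"slide": [-0.006,0.009,0.017],"rot": [-5.6,0,-2],"jaw": 0.6},
    {"slide": [-0.006,0.009,0.017],"rot": [-5.6,0,-2],"jaw": 0.6}
  ]
}}

```text
t: 5.8
tool_pos: [0.5605, -0.2609, 0.1947]
tool_rot: [0.424, 0.55, 0.608, -0.385]
force: [-0.9, -0.1, 0.1]
finger_gap: 0.594
```

Call:
{"api": "move_arm", "payload": {
  "moves": [
    {"slide": [-0.03,0,0],"rot": [0,0,0],"jaw": 0.6},
    {"slide": [-0.08,0,0],"rot": [0,0,0],"jaw": 0.6},
    {"slide": [-0.13,0,0],"rot": [0,0,0],"jaw": 0},
    {"slide": [-0.18,0,0],"rot": [0,0,0],"jaw": 0},
    {"slide": [-0.18,0,0],"rot": [0,0,0],"jaw": 0}
  ]
}}

```text
t: 6.3
tool_pos: [0.5689, -0.3263, 0.3712]
tool_rot: [0.43, 0.551, 0.604, -0.385]
force: [1.0, -0.8, 0.9]
finger_gap: 0.089
```

```bash
python3 - <<'E'
from h import *
import cv2
cv2.imwrite("pics/a5.png",np.vstack([env.read_camera("scene")[100:350,150:550],env.read_camera("top")[60:310,150:550]]))
s=env.get_state();print(cur()[0],s['force'],s['finger_gap'],s['joints'])
print(cw(-.16,.025,.3),go(cw(-.2,.025,cur()[0][2]),ori(P[2],25,-1)))
E
```

```text
[ 0.56723461 -0.32353387  0.36525846] [ 0.42961656 -0.17272745 -0.72558462] -0.0035810824376210112 [-0.75490452  0.49674302  1.0190501   0.23953696  1.88341563 -0.80917709]
[0.63307688 0.04227044 0.3       ] ([121.2, 61.5, -333.3], [79.4, 4.0, 32.8])
```

View pics/a5.png

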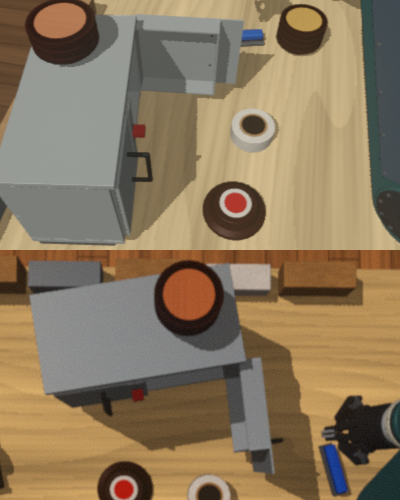

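The active door is about square to the cupboard and its handle is free. I'll carry the closed fingers over to stand before the knob.

Call:
{"api": "move_arm", "payload": {
  "moves": [
    {"slide": [0.121,0.0615,-0.333],"rot": [79.4,4,32.8],"jaw": 0},
    {"slide": [0.121,0.0615,-0.333],"rot": [79.4,4,32.8],"jaw": 0},
    {"slide": [0.121,0.0615,-0.333],"rot": [79.4,4,32.8],"jaw": 0},
    {"slide": [0.121,0.0615,-0.333],"rot": [79.4,4,32.8],"jaw": 0},
    {"slide": [0.121,0.0615,-0.333],"rot": [79.4,4,32.8],"jaw": 0},
    {"slide": [0.121,0.0615,-0.333],"rot": [79.4,4,32.8],"jaw": 0},
    {"slide": [0.121,0.0615,-0.333],"rot": [79.4,4,32.8],"jaw": 0},
    {"slide": [0.121,0.0615,-0.333],"rot": [79.4,4,32.8],"jaw": 0}
  ]
}}

```text
t: 7.2
tool_pos: [0.5907, 0.0396, 0.3626]
tool_rot: [0.136, 0.813, 0.204, -0.529]
force: [-0.4, -0.6, -0.7]
finger_gap: 0.002
```

```bash
python3 - <<'E'
from h import *
s=env.get_state();print(cur()[0],s['joints'])
print(go(cw(-.2,.025,.36),ori(P[2],25,-1)))
E
```

```text
[0.59066303 0.03959421 0.36261017] [-0.21717795  0.06547848  1.64799644  0.29343864  1.120098    0.76890582]
([2.7, 5.0, 0.4], [17.1, 1.1, 7.4])
```

```bash
python3 - <<'E'
from h import *
o=ori(P[2],25,-1)
for x,z in((-.2,.29),(-.18,.265),(-.155,.245),(-.127,.232)): print(go(cw(x,.025,z),o))
E
```

```text
([66.7, 4.6, 28.7], [17.1, 1.1, 7.4])
([97.3, 10.9, 21.5], [17.1, 1.1, 7.4])
([125.2, 18.8, 7.9], [17.1, 1.1, 7.4])
([147.8, 27.7, -11.1], [17.1, 1.1, 7.4])
```

Call:
{"api": "move_arm", "payload": {
  "moves": [
    {"slide": [0.03,0.0045,0.015],"rot": [8.5,0.5,3.7],"jaw": 0},
    {"slide": [0.0665,0.0045,0.0285],"rot": [17.1,1.1,7.4],"jaw": 0},
    {"slide": [0.0665,0.0045,0.0285],"rot": [17.1,1.1,7.4],"jaw": 0},
    {"slide": [0.0975,0.011,0.0215],"rot": [17.1,1.1,7.4],"jaw": 0},
    {"slide": [0.125,0.019,0.008],"rot": [17.1,1.1,7.4],"jaw": 0},
    {"slide": [0.148,0.0275,-0.011],"rot": [17.1,1.1,7.4],"jaw": 0},
    {"slide": [0.148,0.0275,-0.011],"rot": [17.1,1.1,7.4],"jaw": 0}
  ]
}}

```text
t: 7.9
tool_pos: [0.668, 0.045, 0.2298]
tool_rot: [0.048, 0.839, 0.073, -0.536]
force: [-0.8, -0.5, -0.3]
finger_gap: -0.002
```

```bash
python3 - <<'E'
from h import *
import cv2
cv2.imwrite("pics/a6.png",cv2.resize(np.vstack([env.read_camera("scene")[170:300,200:400],env.read_camera("top")[140:290,220:420]]),None,fx=2,fy=2))
s=env.get_state();print(cur()[0],cw(-.127,.025,.232),s['force'])
o=ori(P[2],25,-1)
for z in(.216,.21,.205,.2,.195,.19,.188): print(go(cw(-.127,.025,z),o))
E
```

```text
[0.6664209  0.04468848 0.2316259 ] [0.66560118 0.04785346 0.232     ] [-0.30738709  0.51931359  0.18481555]
([14.1, -3.3, 6.8], [0.3, 0.1, 0.0])
([19.5, -3.3, 9.3], [0.3, 0.1, 0.0])
([24.0, -3.3, 11.4], [0.3, 0.1, 0.0])
([28.6, -3.3, 13.5], [0.3, 0.1, 0.0])
([33.1, -3.3, 15.6], [0.3, 0.1, 0.0])
([37.7, -3.3, 17.7], [0.3, 0.1, 0.0])
([39.5, -3.3, 18.6], [0.3, 0.1, 0.0])
```

View pics/a6.png

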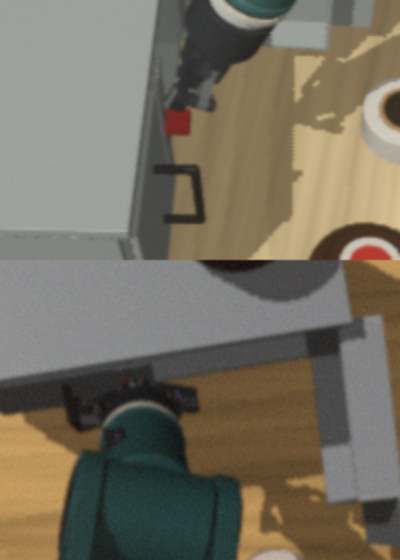

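The fingertips are just above the red knob at (178,122), and the knuckle clears the passive handle by about 11 mm. I'll push straight down.

Call:
{"api": "move_arm", "payload": {
  "moves": [
    {"slide": [0.014,0,0.007],"rot": [0,0,0],"jaw": 0},
    {"slide": [0.0195,0,0.0095],"rot": [0,0,0],"jaw": 0},
    {"slide": [0.024,0,0.0115],"rot": [0,0,0],"jaw": 0},
    {"slide": [0.0285,0,0.0135],"rot": [0,0,0],"jaw": 0},
    {"slide": [0.033,0,0.0155],"rot": [0,0,0],"jaw": 0},
    {"slide": [0.035,0,0.0165],"rot": [0,0,0],"jaw": 0},
    {"slide": [0.035,0,0.0165],"rot": [0,0,0],"jaw": 0}
  ]
}}

```text
t: 8.7
tool_pos: [0.6683, 0.0438, 0.1954]
tool_rot: [0.048, 0.841, 0.072, -0.534]
force: [0.3, 0.1, 1.0]
finger_gap: -0.003
```

```bash
python3 - <<'E'
from h import *
import cv2
cv2.imwrite("pics/a7.png",cv2.resize(np.vstack([env.read_camera("scene")[170:300,200:400],env.read_camera("top")[140:290,220:420]]),None,fx=2,fy=2))
s=env.get_state();print(cur()[0],s['force'])
E
```

```text
[0.6685221  0.04375494 0.1957082 ] [-0.07858514 -0.11994736  0.16548645]
```

View pics/a7.png

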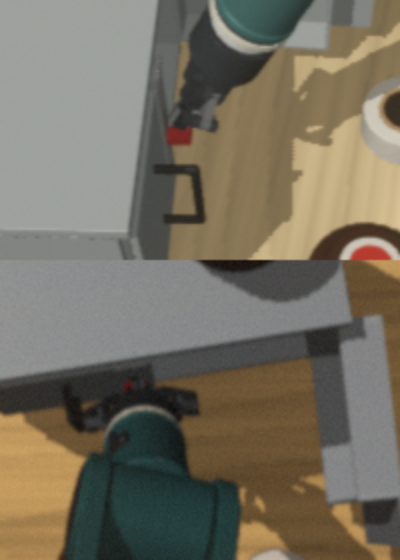

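The knob has gone down with the fingertip. I'll push the last millimetres while watching the force.

Call:
{"api": "move_arm", "payload": {
  "moves": [
    {"slide": [0.002,0,0.001],"rot": [0,0,0],"jaw": 0},
    {"slide": [0.0035,0,0.0015],"rot": [0,0,0],"jaw": 0},
    {"slide": [0.0045,0,0.002],"rot": [0,0,0],"jaw": 0},
    {"slide": [0.0045,0,0.002],"rot": [0,0,0],"jaw": 0}
  ]
}}

```text
t: 9.2
tool_pos: [0.6687, 0.0438, 0.1907]
tool_rot: [0.048, 0.841, 0.072, -0.534]
force: [0.4, 1.0, 0.5]
finger_gap: 0.001
```

Call:
{"api": "move_arm", "payload": {
  "moves": [
    {"slide": [0.0015,0,0.0005],"rot": [0,0,0],"jaw": 0},
    {"slide": [0.003,0,0.0015],"rot": [0,0,0],"jaw": 0},
    {"slide": [0.003,0,0.0015],"rot": [0,0,0],"jaw": 0},
    {"slide": [0.003,0,0.0015],"rot": [0,0,0],"jaw": 0}
  ]
}}

```text
t: 9.6
tool_pos: [0.669, 0.0437, 0.1897]
tool_rot: [0.048, 0.842, 0.072, -0.533]
force: [-7.8, -1.5, 16.6]
finger_gap: -0.002
```

```bash
python3 - <<'E'
from h import *
import cv2
cv2.imwrite("pics/a8.png",cv2.resize(np.vstack([env.read_camera("scene")[200:270,240:340]]),None,fx=6,fy=6,interpolation=cv2.INTER_CUBIC))
s=env.get_state();print(cur()[0],s['force'],proj("scene",cw(-.142,.025,.212)),proj("scene",cw(-.142,.025,.187)),proj("scene",cw(-.142,.038,.187)),proj("scene",cw(-.142,.038,.173)),proj("scene",cw(-.142,.038,.178)))
E
```

```text
[0.66902195 0.04370624 0.18972231] [-8.84317958 -1.414742   16.51038298] [295.45723566 229.23732011] [296.28419797 236.02345084] [295.81589602 241.1023741 ] [296.27266508 244.74322337] [296.11080162 243.45302992]
```

View pics/a8.png

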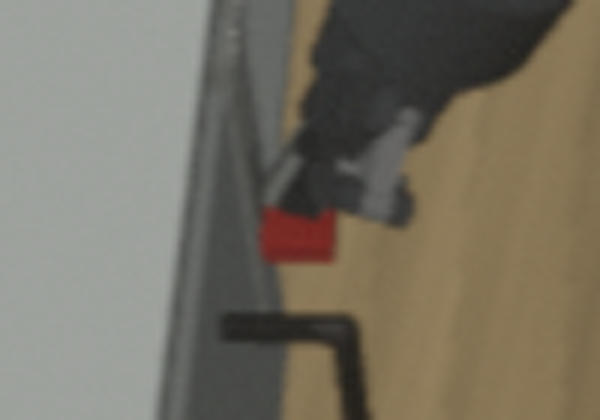

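Resistance rose to 17 N at the end of travel, and the knob's lower corner is at (295.8,243.7) against the 244.7 predicted for fully down. The bolt is down. I'll back off along the fingers.

Call:
{"api": "move_arm", "payload": {
  "moves": [
    {"slide": [-0.01,0,0],"rot": [0,0,0],"jaw": 0},
    {"slide": [-0.05,0,0],"rot": [0,0,0],"jaw": 0},
    {"slide": [-0.1,0,0],"rot": [0,0,0],"jaw": 0},
    {"slide": [-0.14,0,0],"rot": [0,0,0],"jaw": 0.6},
    {"slide": [-0.14,0,0],"rot": [0,0,0],"jaw": 0.6},
    {"slide": [-0.14,0,0],"rot": [0,0,0],"jaw": 0.6}
  ]
}}

```text
t: 10.25
tool_pos: [0.6097, 0.0338, 0.3152]
tool_rot: [0.048, 0.841, 0.072, -0.533]
force: [0.2, 0.2, -0.3]
finger_gap: 0.507
```

```bash
python3 - <<'E'
from h import *
import cv2
cv2.imwrite("pics/a9.png",cv2.resize(np.vstack([env.read_camera("scene")[200:270,240:340]]),None,fx=6,fy=6,interpolation=cv2.INTER_CUBIC))
s=env.get_state();print(cur()[0],s['force'])
o=ori(P[2],25,-1); T=cw(-.146,.1,.193)
for d in(.12,.06,0): print(go(T-d*o.as_matrix()[:,0],o))
E
```

```text
[0.60916736 0.03397377 0.31353088] [ 0.70559515  0.02977011 -0.4261711 ]
([5.6, -79.2, 15.2], [0.3, -0.1, -0.1])
([65.6, -79.3, 15.3], [0.3, -0.1, -0.1])
([125.6, -79.4, 15.4], [0.3, -0.1, -0.1])
```

View pics/a9.png

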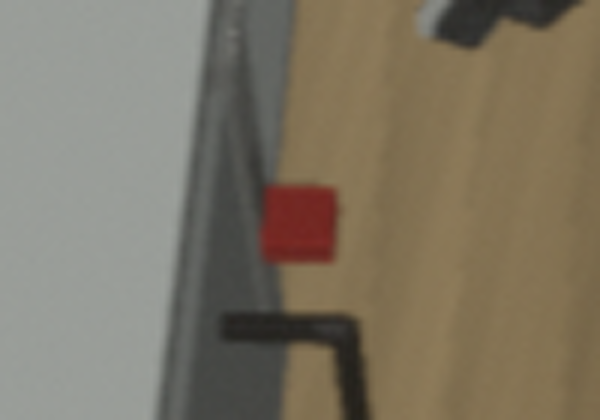

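The knob stays down, with its lower corner still at about (335,262) in the zoom. Next is the passive handle.

Call:
{"api": "move_arm", "payload": {
  "moves": [
    {"slide": [0.0055,-0.04,0.015],"rot": [0,0,0],"jaw": 0.6},
    {"slide": [0.0055,-0.079,0.015],"rot": [0,0,0],"jaw": 0.6},
    {"slide": [0.0055,-0.079,0.015],"rot": [0,0,0],"jaw": 0.6},
    {"slide": [0.0055,-0.079,0.015],"rot": [0,0,0],"jaw": 0.6},
    {"slide": [0.04,-0.079,0.015],"rot": [0,0,0],"jaw": 0.6},
    {"slide": [0.04,-0.079,0.015],"rot": [0,0,0],"jaw": 0.6}
  ]
}}

```text
t: 10.9
tool_pos: [0.5985, 0.1111, 0.2668]
tool_rot: [0.048, 0.839, 0.072, -0.537]
force: [-1.1, 0.6, 0.3]
finger_gap: 0.598
```

```bash
python3 - <<'E'
from h import *
import cv2
cv2.imwrite("pics/b1.png",cv2.resize(np.vstack([env.read_camera("scene")[170:300,200:400],env.read_camera("top")[140:290,180:380]]),None,fx=2,fy=2))
s=env.get_state();print(cur()[0],s['force'],s['finger_gap'])
o=ori(P[2],25,-1); T=cw(-.146,.1,.193)
for d in(.04,0): print(go(T-d*o.as_matrix()[:,0],o))
E
```

```text
[0.59901541 0.11115758 0.26972813] [-0.06788179  0.24846238 -0.1390329 ] 0.5984764992063331
([44.7, -1.4, -0.2], [0.2, 0.1, -0.1])
([84.7, -1.5, -0.2], [0.2, 0.1, -0.1])
```

View pics/b1.png

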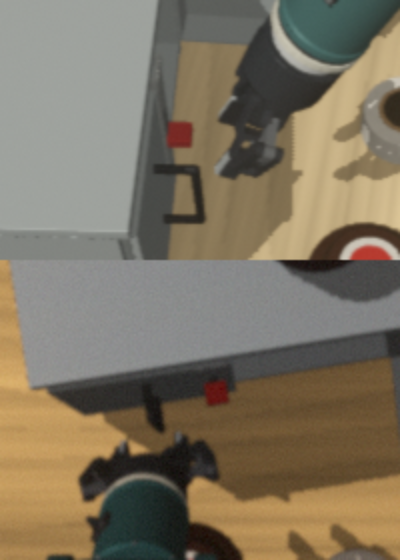

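In the top view the fingertips at (123,440) and (180,437) straddle the bar at (152,415). I'll go on and grip.

Call:
{"api": "move_arm", "payload": {
  "moves": [
    {"slide": [0.035,-0.0015,0],"rot": [0,0,0],"jaw": 0.6},
    {"slide": [0.06,-0.0015,0],"rot": [0,0,0],"jaw": 0.6},
    {"slide": [0.0845,-0.0015,0],"rot": [0,0,0],"jaw": 0.6},
    {"slide": [0.0845,-0.0015,0],"rot": [0,0,0],"jaw": 0.6},
    {"slide": [0.0845,-0.0015,0],"rot": [0,0,0],"jaw": 0},
    {"slide": [0.0845,-0.0015,0],"rot": [0,0,0],"jaw": 0},
    {"slide": [0.0845,-0.0015,0],"rot": [0,0,0],"jaw": 0},
    {"slide": [0.0845,-0.0015,0],"rot": [0,0,0],"jaw": 0}
  ]
}}

```text
t: 11.8
tool_pos: [0.6351, 0.1187, 0.1967]
tool_rot: [0.048, 0.842, 0.072, -0.533]
force: [-2.6, -5.6, 4.3]
finger_gap: 0.101
```

```bash
python3 - <<'E'
from h import *
s=env.get_state();print(cur()[0],s['force'],s['finger_gap'],s['joints'])
arc(cw(-.1,.2,.18),range(-6,-49,-6))
E
```

```text
[0.63507545 0.11872212 0.19672809] [-2.62947617 -5.6144664   4.3186589 ] 0.10056565943376138 [0.04982013 0.27985004 1.83390787 0.0870404  0.59084751 1.38430679]
[-0.0044, -0.0053, 0.0092] [5.4, -0.0, 2.6]
[-0.0085, -0.0116, 0.0178] [10.9, -0.1, 5.1]
[-0.0123, -0.0189, 0.0258] [16.3, -0.1, 7.7]
[-0.0158, -0.0271, 0.0331] [21.7, -0.1, 10.2]
[-0.0189, -0.0361, 0.0395] [27.1, -0.1, 12.8]
[-0.0215, -0.0458, 0.0451] [32.6, -0.2, 15.4]
[-0.0238, -0.0561, 0.0497] [38.0, -0.2, 17.9]
[-0.0255, -0.0668, 0.0533] [43.4, -0.2, 20.5]
```

Joint 6 is at 1.38 and will grow, nearing its 2.98 limit if I turn the full arc. So I'll pull about 48 degrees gripped, then finish by pushing from inside.

Call:
{"api": "move_arm", "payload": {
  "moves": [
    {"slide": [-0.0045,-0.0055,0.009],"rot": [5.4,0,2.6],"jaw": 0},
    {"slide": [-0.0085,-0.0115,0.018],"rot": [10.9,-0.1,5.1],"jaw": 0},
    {"slide": [-0.0125,-0.019,0.026],"rot": [16.3,-0.1,7.7],"jaw": 0},
    {"slide": [-0.016,-0.027,0.033],"rot": [21.7,-0.1,10.2],"jaw": 0},
    {"slide": [-0.019,-0.036,0.0395],"rot": [27.1,-0.1,12.8],"jaw": 0},
    {"slide": [-0.0215,-0.046,0.045],"rot": [32.6,-0.2,15.4],"jaw": 0},
    {"slide": [-0.024,-0.056,0.0495],"rot": [38,-0.2,17.9],"jaw": 0},
    {"slide": [-0.0255,-0.067,0.0535],"rot": [43.4,-0.2,20.5],"jaw": 0}
  ]
}}

```text
t: 12.6
tool_pos: [0.5654, 0.176, 0.1968]
tool_rot: [-0.174, 0.798, -0.277, -0.506]
force: [6.6, -1.4, -5.2]
finger_gap: 0.099
```

```bash
python3 - <<'E'
from h import *
import cv2
cv2.imwrite("pics/b2.png",np.vstack([env.read_camera("scene")[100:350,150:550],env.read_camera("top")[100:350,150:550]]))
s=env.get_state();print(cur()[0],s['force'],s['finger_gap'],s['joints'])
d=cur()[0]-cw(-.1,.2,.18); a=np.arctan2(d[1],d[0])-P[2]-np.arctan2(-.1,-.046); print(np.degrees(a)%360-360)
arc(cw(-.1,.2,.18),range(-5,-40,-5))
E
```

```text
[0.56503057 0.17701631 0.19673959] [-2.10455851 -0.38700648  5.79436685] 0.09867417348439513 [ 0.42663019  0.32327644  1.765273   -0.50321704  0.90695237  2.94597841]
-48.89943300107842
[-0.0036, -0.0045, 0.0075] [4.5, -0.0, 2.1]
[-0.007, -0.0097, 0.0147] [9.0, -0.0, 4.3]
[-0.0102, -0.0156, 0.0214] [13.6, -0.1, 6.4]
[-0.0131, -0.0221, 0.0277] [18.1, -0.1, 8.5]
[-0.0158, -0.0292, 0.0333] [22.6, -0.1, 10.7]
[-0.0183, -0.0368, 0.0385] [27.1, -0.1, 12.8]
[-0.0204, -0.0448, 0.043] [31.7, -0.1, 14.9]
```

View pics/b2.png

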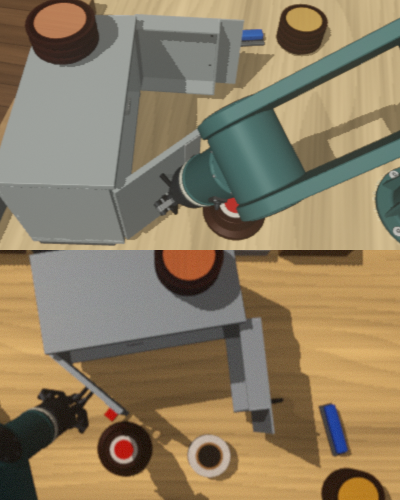

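The door is at about 49 degrees, with joint 6 close to its limit at 2.95. I'll release, turn back slightly and back off upwards.

Call:
{"api": "move_arm", "payload": {
  "moves": [
    {"slide": [0,0,0],"rot": [0,0,0],"jaw": 0.5},
    {"slide": [0,0,0],"rot": [0,0,0],"jaw": 0.5},
    {"slide": [0,0,0],"rot": [0,0,0],"jaw": 0.5},
    {"slide": [-0.02,0,0],"rot": [-4.5,0,-2.1],"jaw": 0.5},
    {"slide": [-0.05,0,0],"rot": [-9,0,-4.2],"jaw": 0.5},
    {"slide": [-0.1,0,0],"rot": [-15,0,-7],"jaw": 0.5},
    {"slide": [-0.15,0,0],"rot": [-22,0,-10],"jaw": 0.3},
    {"slide": [-0.15,0,0],"rot": [-22,0,-10],"jaw": 0}
  ]
}}

```text
t: 13.5
tool_pos: [0.5164, 0.2167, 0.3384]
tool_rot: [-0.062, 0.84, -0.101, -0.53]
force: [1.3, 0.5, 0.1]
finger_gap: 0.17
```

```bash
python3 - <<'E'
from h import *
import cv2
cv2.imwrite("pics/b3.png",np.vstack([env.read_camera("scene")[100:350,150:550],env.read_camera("top")[100:350,150:550]]))
s=env.get_state();print(cur()[0],s['force'],s['finger_gap'],s['joints'])
for px in((114+150,413-250+100),(112+150,414-150)): print(unproj("top",px,.187))
E
```

```text
[0.51504739 0.21498504 0.33239563] [-0.08274635  0.06591369 -0.1984053 ] 0.004763232136211729 [ 0.45844882  0.06613033  1.73039369 -0.33155893  1.03071512  2.3969807 ]
[0.53131019 0.10195435 0.187     ]
[0.52897247 0.10653819 0.187     ]
```

View pics/b3.png

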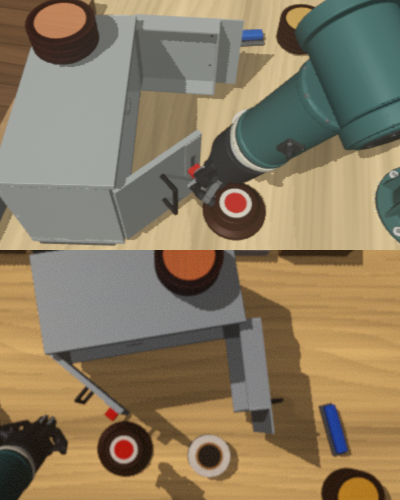

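The knob and door moved together to about 50 degrees. With the wrist up, I'll flip it about half a turn the safe way and move over the inside of the door.

```bash
python3 - <<'E'
from h import *
o=ori(P[2]-np.radians(65),0,1)
print(go(cw(-.2,.05,.39),o))
p,R=cur();print(R.inv().apply([0,0,1]))
E
```

```text
([-4.8, 132.8, -123.1], [-135.8, -10.9, -30.5])
[-0.90546954  0.00770231 -0.42434135]
```

Call:
{"api": "move_arm", "payload": {
  "moves": [
    {"slide": [-0.045,0,-0.021],"rot": [-8,-0.6,-1.8],"jaw": 0},
    {"slide": [-0.0475,0.03,-0.05],"rot": [-17,-1.4,-3.8],"jaw": 0},
    {"slide": [-0.005,0.133,-0.123],"rot": [-135.8,-10.9,-30.5],"jaw": 0},
    {"slide": [-0.005,0.133,-0.123],"rot": [-135.8,-10.9,-30.5],"jaw": 0},
    {"slide": [-0.005,0.133,-0.123],"rot": [-135.8,-10.9,-30.5],"jaw": 0},
    {"slide": [-0.005,0.133,-0.123],"rot": [-135.8,-10.9,-30.5],"jaw": 0},
    {"slide": [-0.005,0.133,-0.123],"rot": [-135.8,-10.9,-30.5],"jaw": 0},
    {"slide": [-0.005,0.133,-0.123],"rot": [-135.8,-10.9,-30.5],"jaw": 0}
  ]
}}

```text
t: 14.4
tool_pos: [0.5893, 0.0577, 0.3854]
tool_rot: [0.275, 0.751, 0.244, -0.548]
force: [0.3, -0.3, -0.4]
finger_gap: -0.0
```

```bash
python3 - <<'E'
from h import *
o=ori(P[2]-np.radians(65),0,1)
print(cur()[0],env.get_state()['joints'],go(cw(-.2,.05,.39),o))
p,R=cur();print(R.inv().apply([0,0,1]))
E
```

```text
[0.58926287 0.05772231 0.38543823] [-0.07363422  0.08801526  1.53046949  0.09076095  1.24624062  0.72011362] ([-4.2, -1.0, -2.9], [-80.6, -5.9, -17.1])
[-0.95801984  0.1447912  -0.24745403]
```

Call:
{"api": "move_arm", "payload": {
  "moves": [
    {"slide": [0,0,0],"rot": [-80.6,-5.9,-17.1],"jaw": 0},
    {"slide": [0,0,0],"rot": [-80.6,-5.9,-17.1],"jaw": 0},
    {"slide": [0,0,0],"rot": [-80.6,-5.9,-17.1],"jaw": 0},
    {"slide": [0,0,0],"rot": [-80.6,-5.9,-17.1],"jaw": 0},
    {"slide": [0,0,0],"rot": [-80.6,-5.9,-17.1],"jaw": 0},
    {"slide": [0,0,0],"rot": [-80.6,-5.9,-17.1],"jaw": 0},
    {"slide": [0,0,0],"rot": [-80.6,-5.9,-17.1],"jaw": 0},
    {"slide": [0,0,0],"rot": [-80.6,-5.9,-17.1],"jaw": 0}
  ]
}}

```text
t: 15.2
tool_pos: [0.589, 0.0594, 0.3856]
tool_rot: [0.587, 0.417, 0.581, -0.38]
force: [-0.5, 0.3, -0.2]
finger_gap: -0.002
```

```bash
python3 - <<'E'
from h import *
import cv2
o=ori(P[2]-np.radians(65),0,1)
print(cur()[0],env.get_state()['joints'])
cv2.imwrite("pics/b4.png",np.vstack([env.read_camera("scene")[100:350,150:550],env.read_camera("top")[100:350,150:550]]))
print(go(cw(-.2,.05,.30),o),go(cw(-.195,.052,.23),o))
E
```

```text
[0.58895395 0.05939424 0.38557781] [-0.04166222  0.22689776  1.32545336  0.04018977  1.55459966 -0.41462271]
([85.4, -4.2, 1.9], [-13.6, -1.0, -3.0]) ([155.6, -2.3, 2.6], [-13.6, -1.0, -3.0])
```

View pics/b4.png

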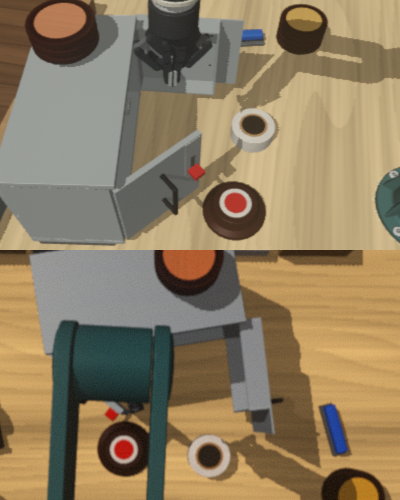

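The fingers hang inside the door, clear of it. I'll lower them.

Call:
{"api": "move_arm", "payload": {
  "moves": [
    {"slide": [0.02,-0.004,0.002],"rot": [-8,-0.6,-1.8],"jaw": 0},
    {"slide": [0.055,-0.004,0.002],"rot": [-13.6,-1,-3],"jaw": 0},
    {"slide": [0.0855,-0.004,0.002],"rot": [-13.6,-1,-3],"jaw": 0},
    {"slide": [0.12,-0.003,0.002],"rot": [-13.6,-1,-3],"jaw": 0},
    {"slide": [0.1555,-0.0025,0.0025],"rot": [-13.6,-1,-3],"jaw": 0},
    {"slide": [0.1555,-0.0025,0.0025],"rot": [-13.6,-1,-3],"jaw": 0}
  ]
}}

```text
t: 15.9
tool_pos: [0.59, 0.0631, 0.2268]
tool_rot: [0.623, 0.328, 0.628, -0.33]
force: [-0.5, 0.9, -0.9]
finger_gap: 0.001
```

```bash
cat >> h.py <<'E'
def sweep(phis,r=.165,off=.012):
    p,R=cur()
    for f in phis:
        t=np.radians(f); q=cw(-.1-r*np.sin(t)+off*np.cos(t), .2-r*np.cos(t)-off*np.sin(t), .23)
        print(f,go(q,R)[0],q.round(3))
E
python3 - <<'E'
from h import *
import cv2
print(cur()[0],env.get_state()['joints'],env.get_state()['force'])
cv2.imwrite("pics/b5.png",np.vstack([env.read_camera("scene")[100:350,150:550],env.read_camera("top")[100:350,150:550]]))
sweep((44,49,54,60,66,72,78,83,86,88))
E
```

```text
[0.590018   0.06305751 0.22677533] [-1.00314836e-02  3.57340623e-01  1.52453158e+00  2.05231316e-04
  1.26735149e+00 -6.12502568e-01] [-0.45727225  0.88878277 -0.92699156]
44 [2.2, -0.9, -23.4] [0.58  0.082 0.23 ]
49 [2.2, -6.5, -36.7] [0.567 0.09  0.23 ]
54 [2.2, -10.9, -50.4] [0.556 0.098 0.23 ]
60 [2.2, -14.6, -67.4] [0.543 0.11  0.23 ]
66 [2.2, -16.5, -84.6] [0.532 0.123 0.23 ]
72 [2.2, -16.6, -101.9] [0.522 0.137 0.23 ]
78 [2.2, -14.9, -119.1] [0.514 0.153 0.23 ]
83 [2.1, -12.1, -133.3] [0.508 0.166 0.23 ]
86 [2.1, -9.8, -141.6] [0.505 0.174 0.23 ]
88 [2.1, -8.0, -147.1] [0.503 0.18  0.23 ]
```

View pics/b5.png

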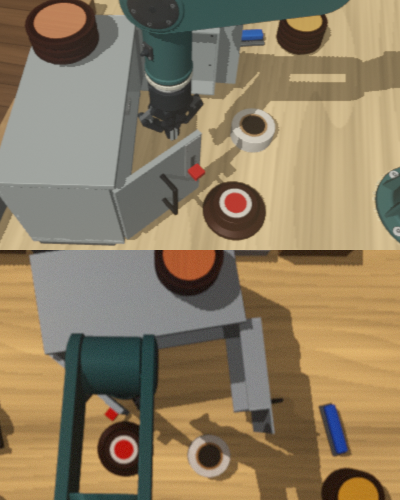

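Call:
{"api": "move_arm", "payload": {
  "moves": [
    {"slide": [0,-0.001,-0.0235],"rot": [0,0,0],"jaw": 0},
    {"slide": [0,-0.0065,-0.0365],"rot": [0,0,0],"jaw": 0},
    {"slide": [0,-0.011,-0.0505],"rot": [0,0,0],"jaw": 0},
    {"slide": [0,-0.0145,-0.0675],"rot": [0,0,0],"jaw": 0},
    {"slide": [0,-0.0165,-0.0845],"rot": [0,0,0],"jaw": 0},
    {"slide": [0,-0.0165,-0.102],"rot": [0,0,0],"jaw": 0},
    {"slide": [0,-0.0165,-0.102],"rot": [0,0,0],"jaw": 0}
  ]
}}

```text
t: 16.7
tool_pos: [0.5204, 0.1396, 0.2325]
tool_rot: [0.627, 0.328, 0.626, -0.327]
force: [-0.6, -0.7, 0.1]
finger_gap: 0.001
```

```bash
python3 - <<'E'
from h import *
import cv2
print(cur()[0],env.get_state()['joints'],env.get_state()['force'])
cv2.imwrite("pics/b6.png",np.vstack([env.read_camera("scene")[100:350,150:550],env.read_camera("top")[100:350,150:550]]))
sweep((72,75,78,81,83,86,87,88))
E
```

```text
[0.52044402 0.13962162 0.2325467 ] [ 1.33576701e-01  2.68666723e-01  1.64227625e+00  4.70606105e-04
  1.22833152e+00 -4.75415352e-01] [-0.58091045 -0.7265179   0.0871802 ]
72 [2.5, -0.4, 0.7] [0.522 0.137 0.23 ]
75 [2.5, 0.3, -7.9] [0.518 0.145 0.23 ]
78 [2.5, 1.4, -16.5] [0.514 0.153 0.23 ]
81 [2.5, 2.9, -25.0] [0.51  0.161 0.23 ]
83 [2.5, 4.2, -30.6] [0.508 0.166 0.23 ]
86 [2.4, 6.6, -39.0] [0.505 0.174 0.23 ]
87 [2.4, 7.4, -41.7] [0.504 0.177 0.23 ]
88 [2.4, 8.3, -44.5] [0.503 0.18  0.23 ]
```

View pics/b6.png

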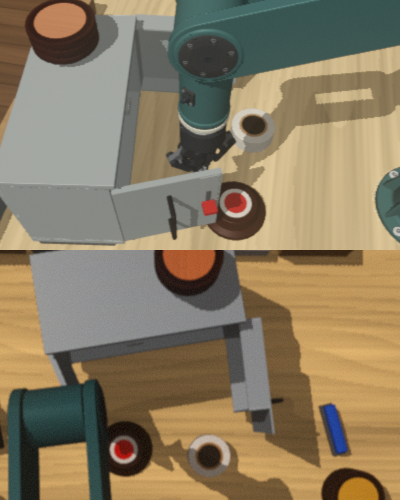

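The door follows and is now at about 72 degrees. I'll push on to about 87.

Call:
{"api": "move_arm", "payload": {
  "moves": [
    {"slide": [0,0.0005,-0.008],"rot": [0,0,0],"jaw": 0},
    {"slide": [0,0.0015,-0.0165],"rot": [0,0,0],"jaw": 0},
    {"slide": [0,0.003,-0.025],"rot": [0,0,0],"jaw": 0},
    {"slide": [0,0.0045,-0.032],"rot": [0,0,0],"jaw": 0},
    {"slide": [0,0.0065,-0.038],"rot": [0,0,0],"jaw": 0},
    {"slide": [0,0.007,-0.0415],"rot": [0,0,0],"jaw": 0},
    {"slide": [0,0.007,-0.0415],"rot": [0,0,0],"jaw": 0},
    {"slide": [0,0.007,-0.0415],"rot": [0,0,0],"jaw": 0}
  ]
}}

```text
t: 17.6
tool_pos: [0.5045, 0.176, 0.2325]
tool_rot: [0.628, 0.328, 0.626, -0.327]
force: [0.7, 0.1, 0.1]
finger_gap: -0.001
```

Call:
{"api": "move_arm", "payload": {
  "moves": [
    {"slide": [0,0,0.015],"rot": [0,0,0],"jaw": 0},
    {"slide": [0,0,0.03],"rot": [0,0,0],"jaw": 0},
    {"slide": [-0.04,0,0.03],"rot": [0,0,0],"jaw": 0},
    {"slide": [-0.08,0,0.03],"rot": [0,0,0],"jaw": 0},
    {"slide": [-0.12,0,0.03],"rot": [0,0,0],"jaw": 0},
    {"slide": [-0.16,0,0.03],"rot": [0,0,0],"jaw": 0},
    {"slide": [-0.16,0,0.1],"rot": [0,0,0],"jaw": 0},
    {"slide": [-0.16,0,0.15],"rot": [0,0,0],"jaw": 0}
  ]
}}

```text
t: 18.4
tool_pos: [0.5801, 0.0675, 0.3955]
tool_rot: [0.63, 0.329, 0.624, -0.326]
force: [0.5, 0.9, -0.1]
finger_gap: 0.002
```

```bash
python3 - <<'E'
from h import *
import cv2
print(cur()[0],env.get_state()['joints'],env.get_state()['force'])
cv2.imwrite("pics/b7.png",np.vstack([env.read_camera("scene")[100:350,150:550],env.read_camera("top")[100:350,150:550]]))
E
```

```text
[0.58009147 0.06754057 0.39551378] [-2.29279769e-03  2.28607783e-01  1.29929293e+00 -7.93887173e-05
  1.60447801e+00 -6.11269840e-01] [ 0.51640895  0.94387385 -0.10804455]
```

View pics/b7.png

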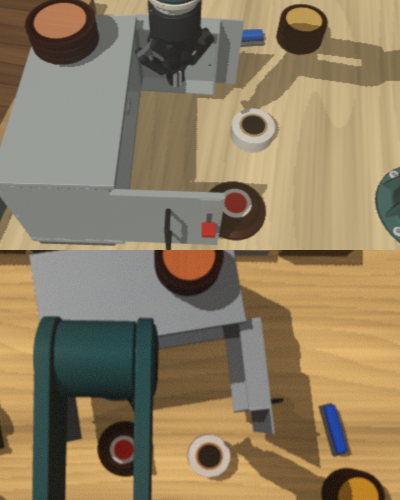

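```bash
python3 - <<'E'
from h import *
import cv2
im=env.read_camera("scene"); tp=env.read_camera("top")
for f in(70,75,80,85,90):
    t=np.radians(f)
    n=np.array([-np.cos(t),np.sin(t)]);d=np.array([-np.sin(t),-np.cos(t)])
    q=np.array([-.1,.2])+.198*d
    a=[proj("scene",cw(*(q+k*n),z)).round(1).tolist() for k,z in((0,.28),(.014,.28))]
    # knob outer top corners, r=.175
    kq=np.array([-.1,.2])+.188*d+.042*n
    kk=[proj("scene",cw(*kq,z)).round(1).tolist() for z in(.187,.212)]
    dA=np.array([-np.sin(t),np.cos(t)]); nA=np.array([-np.cos(t),-np.sin(t)])
    b=[proj("top",cw(*(np.array([-.1,-.2])+r*dA+.05*nA),.28)).round(1).tolist() for r in(0,.25)]
    print(f,"P",a,"knob",kk,"A",b)
z=np.hstack([cv2.resize(im[270:350,320:400],None,fx=5,fy=5),cv2.resize(tp[150:310,360:440],None,fx=2.5,fy=2.5) if 0 else cv2.resize(tp[160:300,360:440],(320,400)) if 0 else cv2.resize(tp[160:300,360:440],(int(80*400/140),400))])
cv2.imwrite("pics/b8.png",z)
E
```

```text
70 P [[367.6, 257.8], [370.4, 264.1]] knob [[367.5, 302.2], [368.3, 296.3]] A [[410.8, 174.2], [390.2, 289.5]]
75 P [[370.6, 265.7], [372.8, 272.3]] knob [[368.4, 310.2], [369.2, 304.4]] A [[411.1, 172.2], [400.6, 288.9]]
80 P [[372.9, 274.0], [374.5, 280.9]] knob [[368.5, 318.4], [369.4, 312.7]] A [[411.2, 170.2], [411.0, 287.4]]
85 P [[374.4, 282.6], [375.3, 289.7]] knob [[367.8, 326.7], [368.7, 321.2]] A [[411.1, 168.2], [421.2, 285.0]]
90 P [[375.1, 291.4], [375.3, 298.8]] knob [[366.3, 335.1], [367.2, 329.7]] A [[410.8, 166.2], [431.2, 281.7]]
```

View pics/b8.png

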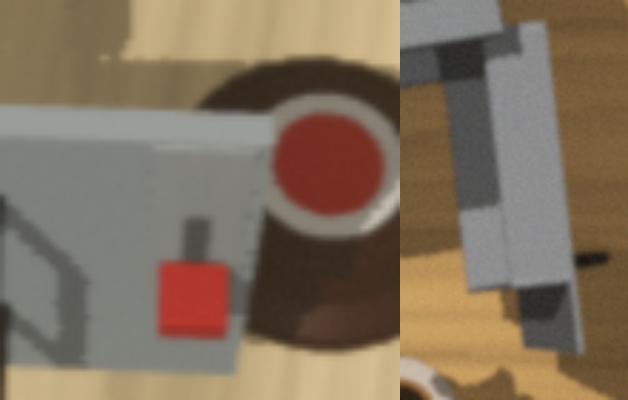

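The passive door's free corner at (375,292) reads about 90 degrees, and the active door's corner at (424,283) about 86. The knob edge at (366,335) matches the bolt-down prediction. Bowl (273,299) and roll (359,306) are where they began, and the arm hangs clear at z = 0.395. I'll hand in.

```bash
python3 - <<'E'
from rig import env
print(env.get_state()['t'],env.job_done())
E
```

```text
the job is handed in; nothing more can be done
18.6 None
```

Both doors are standing open with the bolt down, and I handed the job in at 18.6 s of the 72 s allowed. No verdict is reported.

- **Active door:** I gripped its handle and swung it open first. The last picture put it at about 86°, well past the required 72°.
- **Bolt:** I pushed the knob down with closed fingers until the force rose to about 17 N at the stop. The knob stayed down in every later picture, and its final position matched "fully down".
- **Passive door:** I pulled it by the handle to about 49°. There the last joint came close to its limit (2.95 of 2.98), so I let go, turned the wrist over and pushed the door from inside. The last picture put it at about 90°; I had aimed for 87°.
- **Bystanders:** the bowl and label roll were at the same pixels as at the start, and the stapler looked unmoved by eye. The tape stand was outside the later crops, so I did not re-check it, but the arm never went near it.
- **Arm:** it hung clear of everything at about 0.395 m when I handed in.

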